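Bolt the sample box with the hooked rod

ROBOT

A 7-joint arm with a two-finger parallel gripper is mounted at the origin on a cart in front of the work surface, level with it; the furniture and walls round the work are solid. World frame = base frame: x ahead of the robot, y to its left, z up, the work surface at z = 0. Lengths are in mm, angles in degrees, forces in N, time in s.
With the tool pointing down it reaches from about 350 to 900 mm from the base axis. Payload 8.1 kg.
Tool frame: the origin (TCP) lies between the finger pads; the fingertips stand 14 mm ahead of it and the grasp point (between the pads) lies 5 mm behind it; z points along the fingers, y is the line along which they close (so a half turn about z gives the same grasp; the last joint's range is limited). The gripper opens to 92 mm and grips with 3 to 60 N. Pads are 19 mm wide; open, the fingers measure 130 mm over their backs; the gripper's body (75 mm by 190 mm) begins 47 mm behind the grasp point.
Start: joints at [60.699, 24.895, 1.432, 90.138, -0.665, 64.973, -4.303], TCP at [248.421, -573.522, 240.742] pointing down, gripper open.
Joint ranges: [-149.89, 149.89], [-25.12, 119.58], [-72.63, 75.52], [4.76, 147.25], [-75.54, 255.54], [6.69, 114.76], [-157.13, 157.13]. Speed limits (degrees/s): [127.2, 127.2, 172.46, 172.46, 180, 180, 180].

INTERFACE

Orientations are given as [roll, pitch, yaw] about the fixed x, y, z axes, in that order (R = Rz(yaw) Ry(pitch) Rx(roll)).
In Python, from workcell import manip gives the robot as it stands.
- The arm moves only by the tool jog_arm, never from a script. Its argument "commands" is text: rows parted by semicolons, each of 7 numbers parted by spaces: the shift along the tool's x, y, z normalised to -1 to 1, where 1 is 250 mm, then the turn, a rotation vector about the tool's x, y, z normalised to -1 to 1, where 1 is 45 degrees, then the opening, from 0 (shut) to 1 (fully open). In form: tx ty tz wx wy wz hand; .... A call has 1 to 5 rows; each row shifts and turns the commanded pose from where the row before left it, along the tool's axes as they then stand; what a row does not reach is not made up. A row lasts 1/10 s, in which the tool goes at most 50 mm and 8.59 degrees, less where a joint would pass 70% of its speed; a pose out of reach is approached as far as the arm can. A call with a number of a shift or a turn outside -1 to 1 is refused whole. A call with a gripper value outside its range is refused whole. The fingers move at their own pace and stop on an object; the grip force is fixed at half the most. Time passes only in rows, so rows that do not move let the fingers close. It gives the time, the measured TCP pose, the force, the opening and the grip force at its end, in the units of the state.
- manip.state(): the state, without advancing time (a new reading comes with each control period).
- manip.camera(name): name is "side" or "top" or "wrist"; returns (picture, depth): 400x640x3 uint8, blue, green, red; 400x640 float32, mm along the optical axis (not along the pixel's ray), 0 where there is no reading.
- manip.get_calibration(name): a dict with "mtx" (3x3 intrinsics, pixels), "distortion" ([k1, k2, p1, p2, k3] as OpenCV has them; the pictures are not rectified), "T" (4x4, takes a point from camera to world coordinates). Camera axes: x right, y up, looking along -z (the intrinsics and any distortion apply to the point x, -y, -z); pixel columns grow to the right and rows downward; lengths in mm; the calibration is good to about 2 mm. A picture is of the moment at which its call begins: read the wrist's pose just before it. get_calibration takes no time and is no camera call; for the wrist camera it gives the pose at the moment of the call.
- manip.close_job(): hands the job in; it is judged then, once.
Trained networks look in the newest picture that a camera, given by its name, has taken for a name from the list of things; names that differ only in an ending like _2 or _b are one class to them, and where a whole thing is asked for, a point or a joint stands for the part that bears it (a point fixed in the world has none). Each returns a list of dicts, best first, with "confidence" (0 to 1); they miss things now and then, are a little off and sometimes report something else, mostly with a low value. They report only what shows in the picture. A call takes as long as a camera call.
- manip.boxes_of(camera, thing): "bbox" ([left, top, width, height] in pixels, round what is visible of it).
- manip.tip_of(camera, thing): "xy" ([column, row] in pixels: a listed point, or the origin of a listed thing).
The state is a dict: "time_s": time; "joint_pos": joint angles; "qvel": joint speeds; "effort": joint torques, N m; "ee_pos": TCP position; "tool_rot": TCP orientation; "force": force on the tool from outside, world axes, zero at the start; "wrist_torque": the same for the moment, N m; "width": finger opening in mm; "finger_force": force on a finger pad.
Only numpy, scipy, OpenCV 4.12 (cv2) and the standard library are available. Lean on these libraries where they do the work, as an engineer would, in place of code of your own. Each camera call takes 0.05 s, during which the arm holds its last target. There are 200 camera calls.

TASK

Pick up the hooked rod, reach it over the low steel sample box at the back and hook the upright post of the barrel bolt on its lid, and pull the bolt fully home into the keeper at the front. Use only the rod on the box: the gripper and arm must not touch it. Then lay the rod back down flat on the worktop, clear of the box, and let go, leaving the other things where they are.

Things in the scene. Friction and masses are not known exactly. Their poses are not given: they have to be found in the camera images.
- locker: Low grey steel box, fixed, 150 deep (x) x 220 wide (y), lid top 70 mm high, lid stays down. Origin: middle of its underside on the worktop; x points away from the robot along the bolt, z up. A barrel bolt lies along the lid's middle line; two guide hoops (x = -56 and -22 mm) and the keeper hoop on the front wall (x = -86 mm) rise to 96 mm above the worktop.
- bolt (a joint): How far the barrel bolt has been slid towards the robot, that is along the box's -x, in m: 0 drawn right back, 0.060 fully home against its stop, its tip through the keeper hoop at the front. It starts at 0 to 0.012 and stays where it is left; sliding it takes about 4 N, a little more when moved fast.
- bolt_post (a point): Point at the top of the bolt's upright round post (14 mm diameter, 17 mm across its 4 mm cap), on the post's axis, 135 mm above the worktop; the post stands free above the 96 mm hoops and moves with the bolt.
- bolt_post_home (a point): Fixed point on the box where bolt_post will be when the bolt is fully home.
- hook_rod: Loose 0.2 kg rod lying flat. Black flat-sided grip 120 long, 22 wide, 24 mm high; then a 10 mm round steel shaft ending in an open J hook. Origin: middle of the grip's underside; x along the rod to the hook, z up as it lies. Grip x = -60 to 60; shaft axis y = 0, z = 12; hook ends at x = 270, bends flat to +y, its return end at y = 44 reaching back to x = 228 mm; 34 mm clear inside it.
- hook_seat (a point): Point on hook_rod at the centre of the hook's curve, 243 mm along x, 22 mm to +y, 12 mm above the grip's underside. The steel of the hook begins 17 mm from it. A post standing in the hook passes through this point.
- rod_grip (a point): Point on hook_rod's grip, 30 mm ahead of its middle at mid height (near the centre of mass): a good place to grasp across the 22 mm width.
- tape_roll: Bystander: roll of cream paper tape, 84 mm across, 19 mm high. Origin: centre of its underside.
- petri_dish: Bystander: flat clear round dish, 90 mm across, 16 mm high. Origin: centre of its underside.
- bottle: Bystander: clear bottle with a blue cap, 68 mm across, 154 mm high, standing. Origin: centre of its underside.
- cold_pack: Bystander: pale rounded block, 112x92x58 mm. Origin: centre of its underside.
- note_pad: Bystander: yellow note block, 52x52x12 mm. Origin: centre of its underside.

How it is judged:
By the outcome, as a careful person would: the job done as asked, in the order asked, and still so for the second after the job is handed in, with the robot touching nothing.
It also fails if it takes over 64 s, if anything falls off the work surface, if the arm or the gripper's body presses on something with over 40 N, if the wrist force passes 120 N, or if a joint passes its speed limit or range.

## Working session

There is one attempt and no reset: what is moved stays moved. The work goes in short steps, Python scripts to look and compute and a tool call to move; the robot and the scene stay as the last step left them, time stands still between calls to the robot, and variables do not carry over. Pictures are saved under pics/ and viewed, at most 13 in all, crops included, and the job is handed in when it is done.

Besides the shell and the picture viewer there is one more tool, called after ">>>" by a JSON object that holds its "api" and its "payload". jog_arm: Moves the arm, as the interface text tells. Scaled input: -1 to 1 covers 250 mm each way for a shift and 45 degrees each way for a turn. Its arguments: {"type":"object","properties":{"commands":{"type":"string"}},"required":["commands"]}

```bash
mkdir -p pics; cat > h.py <<'E'
import numpy as np, cv2
from workcell import manip
from scipy.spatial.transform import Rotation as R
def ray(cal,px):
    u=cv2.undistortPoints(np.array([[px]],float),np.array(cal["mtx"]),np.array(cal["distortion"]))[0,0]
    T=np.array(cal["T"]); d=T[:3,:3]@np.array([u[0],-u[1],-1.]); return T[:3,3],d
def onz(cal,px,z):
    o,d=ray(cal,px); return o+d*(z-o[2])/d[2]
def tri(a,b):
    (o1,d1),(o2,d2)=a,b
    s=np.linalg.lstsq(np.c_[d1,-d2],o2-o1,rcond=None)[0]
    p,q=o1+s[0]*d1,o2+s[1]*d2; return (p+q)/2,np.linalg.norm(p-q)
def dep(cal,D,px):
    c,r=int(round(px[0])),int(round(px[1])); w=D[max(r-1,0):r+2,max(c-1,0):c+2]; w=w[w>0]
    o,d=ray(cal,px); return o+d*np.median(w) if w.size else None
E
python3 - <<'E'
from h import *
np.set_printoptions(precision=1,suppress=True)
T={}
for c in ["top","side"]:
    im,D=manip.camera(c); cv2.imwrite(f"pics/{c}0.png",im); np.save(f"{c}D.npy",D); cal=manip.get_calibration(c)
    print(c,np.array(cal["T"])[:3,3])
    for t in ["bolt_post","bolt_post_home","hook_seat","rod_grip","hook_rod","locker","tape_roll","petri_dish","bottle","cold_pack","note_pad"]:
        r=manip.tip_of(c,t)
        for x in r[:2]:
            print(t,np.array(x["xy"]),round(x["confidence"],2),dep(cal,D,x["xy"]))
        if r: T.setdefault(t,{})[c]=ray(cal,r[0]["xy"])
for t,v in T.items():
    if len(v)==2: print("TRI",t,*tri(v["top"],v["side"]))
print(manip.state())
E
```

```text
top [ 408.6  -17.4 1453. ]
bolt_post_home [288.4 155.5] 0.92 [739.5  56.3  90.7]
bolt_post_home [335.8 253.7] 0.59 [436.6 -93.8  26.3]
hook_seat [265.  249.4] 0.83 [450.6 133.8   0.2]
rod_grip [335.6 256.8] 0.58 [427.1 -94.4   3.2]
hook_rod [342.1 254.8] 0.7 [ 433.1 -113.8   27.3]
hook_rod [265.1 250. ] 0.48 [448.7 133.4  -0. ]
locker [291.2 168.3] 0.88 [697.4  46.8  97.6]
locker [227.5 197.4] 0.44 [619.7 259.    2.9]
tape_roll [224.9 197.2] 0.73 [621.  268.4  -1.7]
tape_roll [267.3 250.2] 0.44 [448.  126.2   1.4]
petri_dish [387.7 202.7] 0.97 [ 602.2 -264.5   14.8]
bottle [222.5 168.9] 0.59 [693.9 258.  101.8]
cold_pack [414.9 184.8] 0.89 [ 653.8 -344.9   60.4]
note_pad [234.6 230. ] 0.62 [511.9 230.6  17.3]
side [436.6 790.7 676.3]
bolt_post [234.2 195.4] 0.72 [ 874.6 -139.6   -1.5]
bolt_post_home [256.7 198.9] 0.66 [760.8 -38.2  69.7]
bolt_post_home [233.3 308. ] 0.41 [699.3 309.3  36.5]
hook_seat [363.6 271.5] 0.69 [440.9 115.1   0.7]
rod_grip [370.6 220.7] 0.75 [438.8 -63.5  23.6]
hook_rod [368.9 219.3] 0.71 [444.  -68.8  23.7]
locker [233.3 311.1] 0.68 [699.8 310.5  27.9]
locke
[... 683 characters left out ...]
7] 48.776072987581216
TRI tape_roll [625.5 269.8  -5. ] 8.099578571549335
TRI petri_dish [ 608.9 -267.5   -4.1] 8.367801375107645
TRI bottle [720.  281.   -6.8] 6.3274104468470656
TRI cold_pack [ 668.3 -360.4   -6.6] 5.3772275530715
TRI note_pad [514.1 232.8   5. ] 2.560043064871713
{'time_s': 1.2, 'joint_pos': array([60.7, 24.9,  1.4, 90.1, -0.7, 65. , -4.3]), 'qvel': array([-0. , -0. ,  0.1, -0.1, -0.1, -0. , -0. ]), 'effort': array([ -0. , -66.8,   1. , -31.5,  -0.1,   0. ,   0. ]), 'ee_pos': array([ 248.4, -573.5,  240.7]), 'tool_rot': array([180. ,   0. ,  23.4]), 'force': array([-0.4,  0.3, -0.2]), 'wrist_torque': array([-0., -0., -0.]), 'finger_force': 0.0, 'width': 91.48777099454976}
```

```bash
python3 - <<'E'
import cv2
a=cv2.imread("pics/top0.png")[120:290,190:450]; cv2.imwrite("pics/top0c.png",cv2.resize(a,(780,510),interpolation=cv2.INTER_CUBIC))
a=cv2.imread("pics/side0.png")[130:350,180:480]; cv2.imwrite("pics/side0c.png",cv2.resize(a,(780,572),interpolation=cv2.INTER_CUBIC))
E
```

```text
(no output)
```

View pics/top0c.png

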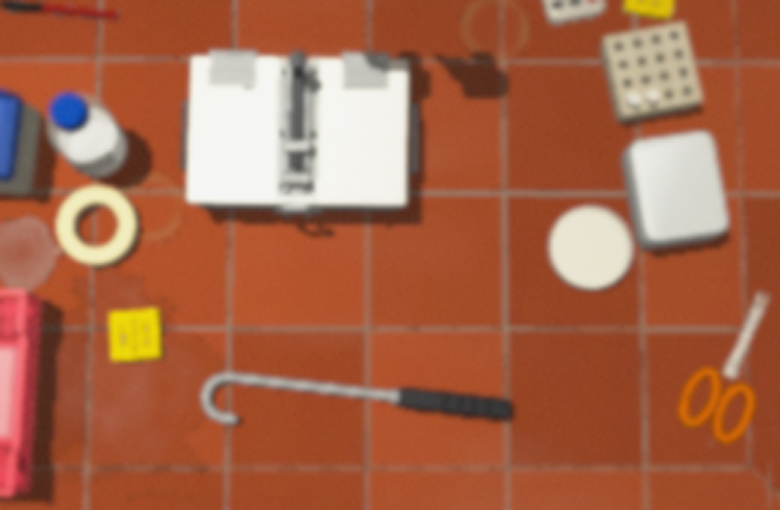

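View pics/side0c.png

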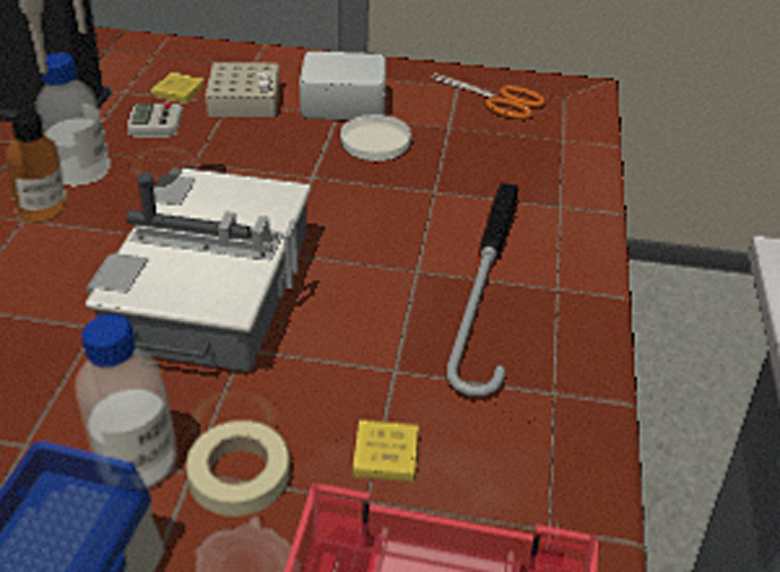

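The top view (3x crop) shows the rod lying with its hook to the left: grip end at (512,408), grip front at (400,397), hook bend at about (205,398) opening toward the robot. The post top is at about (297,60). In the side view (2.6x crop) the post top is at (146,178).

```bash
cat >> h.py <<'E'
def plan(tgt,yaw,n,hand,st=None,start=None):
    st=manip.state(); p0,r0=start or (np.array(st["ee_pos"]),st["tool_rot"][2])
    y=r0; dy=(yaw-r0)/n; dp=(np.array(tgt,float)-p0)/n; out=[]
    for i in range(n):
        M=R.from_euler("xyz",[180,0,y],degrees=True).as_matrix(); v=M.T@dp/250
        out.append("%.3f %.3f %.3f 0 0 %.3f %g"%(*v,-dy/45,hand)); y+=dy
    for i in range(0,n,5): print("; ".join(out[i:i+5]))
E
python3 - <<'E'
from h import *
np.set_printoptions(precision=1,suppress=True)
t=manip.get_calibration("top"); s=manip.get_calibration("side")
f=lambda x,y:(190+(x+.5)/3-.5,120+(y+.5)/3-.5)
g=lambda x,y:(180+(x+.5)/2.6-.5,130+(y+.5)/2.6-.5)
print("post",*tri(ray(t,f(297,60)),ray(s,g(146,178))))
for n,p,z in [("gripend",f(512,409),18),("gripfront",f(400,397),18),("bend",f(225,379),12),("hookouter",f(203,397),12),("tip",f(240,420),12)]: print(n,onz(t,p,z))
for n,p,z in [("gripend",g(509,186),24),("gripfront",g(489,252),18),("hookouter",g(475,392),12),("tip",g(501,372),12)]: print(n,onz(s,p,z))
for n,p in [("boxFL",f(187,205)),("boxFR",f(408,205)),("boxBL",f(191,57)),("boxBR",f(410,58))]: print(n,onz(t,p,70))
plan([430,-90,260],84,12,1)
E
```

```text
post [779.5  53.9 131.5] 1.1130970368040725
gripend [ 429.4 -172.8   18. ]
gripfront [442.1 -53.3  18. ]
bend [461.1 133.8  12. ]
hookouter [441.9 157.   12. ]
tip [417.6 117.1  12. ]
gripend [ 431.2 -162.3   24. ]
gripfront [444.6 -42.3  18. ]
hookouter [441.1 156.2  12. ]
tip [419.5 126.5  12. ]
boxFL [639.9 170.3  70. ]
boxFR [640.7 -60.5  70. ]
boxBL [799.  169.5  70. ]
boxBR [799.  -62.8  70. ]
0.120 -0.124 -0.006 0 0 -0.112 1; 0.130 -0.113 -0.006 0 0 -0.112 1; 0.139 -0.101 -0.006 0 0 -0.112 1; 0.148 -0.088 -0.006 0 0 -0.112 1; 0.155 -0.075 -0.006 0 0 -0.112 1
0.161 -0.061 -0.006 0 0 -0.112 1; 0.166 -0.047 -0.006 0 0 -0.112 1; 0.169 -0.032 -0.006 0 0 -0.112 1; 0.171 -0.017 -0.006 0 0 -0.112 1; 0.172 -0.002 -0.006 0 0 -0.112 1
0.172 0.013 -0.006 0 0 -0.112 1; 0.170 0.029 -0.006 0 0 -0.112 1
```

>>> {"api": "jog_arm", "payload": {"commands": "0.12 -0.124 -0.006 0 0 -0.112 1; 0.13 -0.113 -0.006 0 0 -0.112 1; 0.139 -0.101 -0.006 0 0 -0.112 1; 0.148 -0.088 -0.006 0 0 -0.112 1; 0.155 -0.075 -0.006 0 0 -0.112 1"}}

```text
time_s: 1.7
ee_pos: [324.5, -370.4, 248.5]
tool_rot: [180.0, 0.0, 48.8]
force: [0.4, 0.4, 1.7]
width: 91.9
finger_force: 0.0
```

>>> {"api": "jog_arm", "payload": {"commands": "0.161 -0.061 -0.006 0 0 -0.112 1; 0.166 -0.047 -0.006 0 0 -0.112 1; 0.169 -0.032 -0.006 0 0 -0.112 1; 0.171 -0.017 -0.006 0 0 -0.112 1; 0.172 -0.002 -0.006 0 0 -0.112 1"}}

```text
time_s: 2.2
ee_pos: [400.2, -169.0, 256.1]
tool_rot: [179.9, 0.0, 74.0]
force: [1.1, -0.2, -0.3]
width: 91.7
finger_force: 0.0
```

>>> {"api": "jog_arm", "payload": {"commands": "0.172 0.013 -0.006 0 0 -0.112 1; 0.17 0.029 -0.006 0 0 -0.112 1; 0 0 0 0 0 0 1; 0 0 0 0 0 0 1"}}

```text
time_s: 2.6
ee_pos: [430.4, -89.2, 258.8]
tool_rot: [180.0, 0.0, 84.0]
force: [-1.1, -1.0, -0.6]
width: 91.8
finger_force: 0.0
```

```bash
cat > w.py <<'E'
from h import *
import sys
np.set_printoptions(precision=1,suppress=True)
st=manip.state(); cal=manip.get_calibration("wrist"); im,D=manip.camera("wrist")
n=sys.argv[1]; cv2.imwrite(f"pics/{n}.png",im); np.savez(f"{n}.npz",D=D,mtx=cal["mtx"],distortion=cal["distortion"],T=cal["T"])
print(st["ee_pos"],st["tool_rot"],"cam",np.array(cal["T"])[:3,3])
for t in sys.argv[2:]:
    for x in manip.tip_of("wrist",t)[:2]: print(t,np.array(x["xy"]),round(x["confidence"],2),dep(cal,D,x["xy"]))
E
python3 w.py w1 rod_grip hook_rod hook_seat bolt_post
```

```text
[430.4 -89.2 258.8] [180.   0.  84.] cam [437.7 -21.2 402.6]
rod_grip [332.4 164.4] 0.85 [441.6 -79.   24. ]
hook_rod [327.7 186.1] 0.8 [ 433.5 -104.5   23.7]
```

View pics/w1.png

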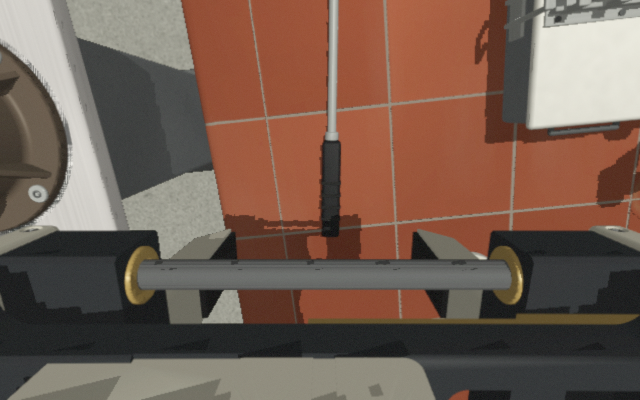

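The wrist view shows the black grip from (332,141) at the front to (331,236) at the rear, with the shaft leading up out of frame and the box at upper right.

```bash
python3 - <<'E'
from h import *
np.set_printoptions(precision=1,suppress=True)
z=np.load("w1.npz"); im=cv2.imread("pics/w1.png").astype(int)
# dark columns per row within grip
P=[]
for r in range(146,232,4):
    c=np.arange(310,356); d=c[im[r,310:356].sum(1)<150]
    a,b=onz(z,(d.min()-.5,r),24),onz(z,(d.max()+.5,r),24); P.append(((a+b)/2)[:2]); 
    if r%16==2: print(r,d.min(),d.max(),np.linalg.norm(a-b))
P=np.array(P); k=np.polyfit(P[:,1],P[:,0],1); yaw=np.degrees(np.arctan2(1,k[0])); print("yaw",yaw)
print("front",onz(z,(332,141),24),dep(z,z["D"],(331,150)),"rear",onz(z,(331,235.5),24))
print("shaft",onz(z,(333.5,5),12),onz(z,(332,120),12))
E
```

```text
146 322 339 20.86260663619647
162 322 339 21.128249262007802
178 322 339 21.399945859983998
194 321 339 22.882296548965748
210 322 338 20.742291220534238
226 321 339 23.489833818281557
yaw 85.1567912547528
front [443.8 -52.   24. ] [441.7 -62.2  23.4] rear [ 431.2 -167.5   24. ]
shaft [459.8  90.4  12. ] [446.4 -28.8  12. ]
```

>>> {"api": "jog_arm", "payload": {"commands": "0.01 0.009 0.18 0 0 0 1; 0.01 0.009 0.18 0 0 0 1; 0.01 0.009 0.18 0 0 0 1; 0.01 0.009 0.18 0 0 0 1; 0 0 0.12 0 0 0 1"}}

```text
time_s: 3.35
ee_pos: [439.2, -81.4, 46.2]
tool_rot: [-179.9, -0.0, 83.8]
force: [0.9, -0.6, 0.4]
width: 91.4
finger_force: 0.0
```

>>> {"api": "jog_arm", "payload": {"commands": "0 0 0.08 0 0 0 1; 0 0 0.045 0 0 0 1; 0 0 0 0 0 0 1; 0 0 0 0 0 0 1"}}

```text
time_s: 3.75
ee_pos: [440.7, -81.3, 18.1]
tool_rot: [180.0, 0.0, 83.9]
force: [-0.1, -0.2, 0.1]
width: 91.6
finger_force: 0.0
```

>>> {"api": "jog_arm", "payload": {"commands": "0 0 0.005 0 0 0 0; 0 0 0 0 0 0 0; 0 0 0 0 0 0 0; 0 0 0 0 0 0 0; 0 0 0 0 0 0 0"}}

```text
time_s: 4.25
ee_pos: [440.3, -81.0, 16.4]
tool_rot: [180.0, 0.0, 83.9]
force: [-0.1, 0.1, -0.8]
width: 56.5
finger_force: 0.0
```

>>> {"api": "jog_arm", "payload": {"commands": "0 0 0 0 0 0 0; 0 0 0 0 0 0 0; 0 0 0 0 0 0 0; 0 0 0 0 0 0 0; 0 0 0 0 0 0 0"}}

```text
time_s: 4.75
ee_pos: [440.2, -81.0, 16.2]
tool_rot: [180.0, 0.0, 83.9]
force: [0.8, -0.4, -1.1]
width: 21.5
finger_force: 30.0
```

>>> {"api": "jog_arm", "payload": {"commands": "0 0 -0.1 0 0 0 0; 0 0 -0.18 0 0 0 0; 0 0 -0.18 0 0 0 0; 0 0 -0.18 0 0 0 0; 0 0 -0.1 0 0 0 0"}}

```text
time_s: 5.25
ee_pos: [441.1, -80.8, 204.5]
tool_rot: [179.8, 0.0, 83.9]
force: [0.1, -0.8, -2.7]
width: 22.0
finger_force: 30.0
```

```bash
python3 - <<'E'
from h import *
plan([545,32,200],0.2,13,0)
print(manip.state()["ee_pos"],manip.state()["force"],manip.state()["wrist_torque"])
E
```

```text
0.038 0.028 0.001 0 0 0.143 0; 0.041 0.024 0.001 0 0 0.143 0; 0.043 0.019 0.001 0 0 0.143 0; 0.045 0.014 0.001 0 0 0.143 0; 0.046 0.009 0.001 0 0 0.143 0
0.047 0.004 0.001 0 0 0.143 0; 0.047 -0.002 0.001 0 0 0.143 0; 0.047 -0.007 0.001 0 0 0.143 0; 0.046 -0.012 0.001 0 0 0.143 0; 0.044 -0.017 0.001 0 0 0.143 0
0.042 -0.022 0.001 0 0 0.143 0; 0.039 -0.027 0.001 0 0 0.143 0; 0.036 -0.031 0.001 0 0 0.143 0
[441.05066217 -80.79615033 204.48354988] [ 0.14464309 -0.84172117 -2.74810033] [-0.06437912 -0.1513075  -0.04959452]
```

>>> {"api": "jog_arm", "payload": {"commands": "0.038 0.028 0.001 0 0 0.143 0; 0.041 0.024 0.001 0 0 0.143 0; 0.043 0.019 0.001 0 0 0.143 0; 0.045 0.014 0.001 0 0 0.143 0; 0.046 0.009 0.001 0 0 0.143 0"}}

```text
time_s: 5.75
ee_pos: [480.1, -37.4, 199.7]
tool_rot: [-180.0, 0.0, 51.5]
force: [0.5, 0.1, -1.3]
width: 21.6
finger_force: 30.0
```

>>> {"api": "jog_arm", "payload": {"commands": "0.047 0.004 0.001 0 0 0.143 0; 0.047 -0.002 0.001 0 0 0.143 0; 0.047 -0.007 0.001 0 0 0.143 0; 0.046 -0.012 0.001 0 0 0.143 0; 0.044 -0.017 0.001 0 0 0.143 0"}}

```text
time_s: 6.25
ee_pos: [520.2, 6.0, 198.3]
tool_rot: [-180.0, 0.1, 19.3]
force: [0.3, -0.3, -2.5]
width: 21.6
finger_force: 30.0
```

>>> {"api": "jog_arm", "payload": {"commands": "0.042 -0.022 0.001 0 0 0.143 0; 0.039 -0.027 0.001 0 0 0.143 0; 0.036 -0.031 0.001 0 0 0.143 0; 0 0 0 0 0 0 0; 0 0 0 0 0 0 0"}}

```text
time_s: 6.75
ee_pos: [543.8, 31.8, 197.6]
tool_rot: [180.0, 0.1, 0.5]
force: [-0.3, -0.4, -1.1]
width: 21.6
finger_force: 30.0
```

```bash
cat > v.py <<'E'
from h import *
import sys
np.set_printoptions(precision=1,suppress=True)
n=sys.argv[1]; st=manip.state(); print(st["ee_pos"],st["tool_rot"],st["force"],st["time_s"])
T={};ims=[]
for c,(x,y,w,h) in {"top":(250,110,130,115),"side":(190,130,190,168)}.items():
    im,D=manip.camera(c); cv2.imwrite(f"pics/{c}_{n}.png",im); np.save(f"{c}D_{n}.npy",D); cal=manip.get_calibration(c)
    ims.append(cv2.resize(im[y:y+h,x:x+w],(400,int(400*h/w)),interpolation=cv2.INTER_CUBIC))
    for t in ["bolt_post","bolt_post_home","hook_seat"]:
        r=manip.tip_of(c,t)
        for q in r[:2]: print(c,t,np.array(q["xy"]),round(q["confidence"],2))
        if r: T.setdefault(t,{})[c]=ray(cal,r[0]["xy"])
for t,v in T.items():
    if len(v)==2: print("TRI",t,*tri(v["top"],v["side"]))
H=min(i.shape[0] for i in ims); cv2.imwrite(f"pics/both_{n}.png",np.hstack([i[:H] for i in ims]))
E
python3 v.py a
```

```text
[543.8  31.8 197.6] [180.    0.1   0.5] [-0.3 -0.4 -1.1] 6.75
top bolt_post [286.  143.4] 0.65
top bolt_post [227.1 196.7] 0.61
top bolt_post_home [287.4 156.6] 0.65
top bolt_post_home [225.2 193.2] 0.44
top hook_seat [288.1 139.7] 0.59
side bolt_post [236.3 192.7] 0.58
side bolt_post_home [255.5 197.2] 0.67
side hook_seat [243.2 179.8] 0.92
side hook_seat [231.9 308.2] 0.7
TRI bolt_post [767.1  61.9 153.7] 11.762753846250686
TRI bolt_post_home [724.8  56.7 143.7] 3.1554912446573593
TRI hook_seat [759.4  51.5 188.1] 7.017697155731316
```

View pics/both_a.png

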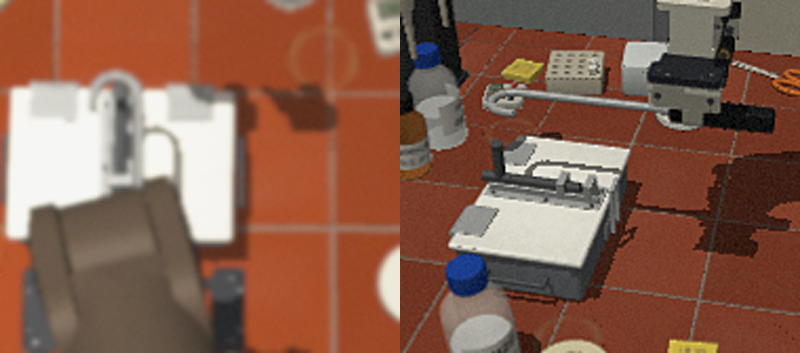

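The left half (top view) shows the hook over the back of the lid, its outer edges at columns 89 and 145 and its far end at row 72, roughly above the bolt line. The right half (side view) shows the rod level above the box, with the post at (497,160) below the hook.

```bash
python3 - <<'E'
from h import *
np.set_printoptions(precision=1,suppress=True)
t=manip.get_calibration("top");s=manip.get_calibration("side")
f=lambda x,y:(250+(x+.5)*130/400-.5,110+(y+.5)*130/400-.5)
for p in [(89,100),(145,100),(117,72),(139,150)]: print(onz(t,f(*p),193))
im=cv2.imread("pics/top_a.png"); print(im[150,275:305].sum(1)); print(im[128:145,287].sum(1))
g=lambda x,y:(190+(x+.5)*190/400-.5,130+(y+.5)*190/400-.5)
print("hook far end side",[onz(s,g(*p),193) for p in [(84,99),(247,106)]])
b=cv2.imread("pics/side_a.png")[178:222,210:300]; cv2.imwrite("pics/sz.png",cv2.resize(b,(790,386),interpolation=cv2.INTER_CUBIC))
E
```

```text
[754.1  79.6 193. ]
[754.3  26.9 193. ]
[781.4  53.5 193. ]
[706.1  32.1 193. ]
[732 736 736 736 736 736 730 704 661 624 583 518 393 308 300 314 399 470
 477 512 537 552 640 697 697 668 674 704 715 717]
[297 300 295 320 389 489 537 485 387 338 353 376 391 399 400 397 402]
hook far end side [array([789.2,  53.1, 193. ]), array([601.6,  28.7, 193. ])]
```

View pics/sz.png

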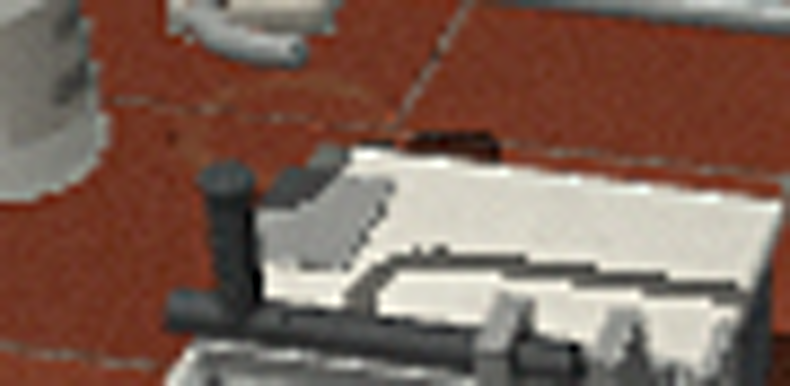

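The post cap is at zoom (227,180), full-image pixel (235.4,198), and the return end of the hook is at zoom (290,50). Both agree with the earlier estimates.

>>> {"api": "jog_arm", "payload": {"commands": "0.04 0 0 0 0 0 0; 0.04 -0.002 0 0 0 0 0; 0.032 -0.001 0 0 0 0 0; 0 0 0.08 0 0 0 0; 0 0 0.08 0 0 0 0"}}

```text
time_s: 7.65
ee_pos: [573.9, 33.0, 157.8]
tool_rot: [-180.0, -0.1, 0.2]
force: [-0.1, -0.5, -1.6]
width: 21.7
finger_force: 30.0
```

>>> {"api": "jog_arm", "payload": {"commands": "0 0 0.02 0 0 0 0; 0 0 0 0 0 0 0; 0 0 0 0 0 0 0"}}

```text
time_s: 7.95
ee_pos: [573.1, 32.9, 153.7]
tool_rot: [-180.0, -0.1, 0.2]
force: [0.7, -0.2, -1.2]
width: 22.1
finger_force: 30.0
```

```bash
python3 v.py b; python3 - <<'E'
import cv2,numpy as np
b=cv2.imread("pics/side_b.png")[175:225,210:300]; a=cv2.imread("pics/top_b.png")[120:170,262:322]
b=cv2.resize(b,(450,400),interpolation=cv2.INTER_CUBIC)[:, :]; b=cv2.resize(cv2.imread("pics/side_b.png")[175:225,210:265],(440,400),interpolation=cv2.INTER_CUBIC)
a=cv2.resize(cv2.imread("pics/top_b.png")[120:170,268:313],(360,400),interpolation=cv2.INTER_CUBIC)
cv2.imwrite("pics/zb.png",np.hstack([a,b]))
E
```

```text
[573.1  32.9 153.7] [-180.    -0.1    0.2] [ 0.7 -0.2 -1.2] 7.95
top bolt_post [288.4 139.4] 0.72
top hook_seat [287.6 135.8] 0.47
top hook_seat [223.4 168.7] 0.47
side bolt_post [233.9 194.3] 0.53
side bolt_post_home [255.  198.5] 0.77
side hook_seat [234.  190.2] 0.71
TRI bolt_post [779.9  54.8 143.1] 6.793919083655426
TRI hook_seat [782.6  55.5 156.5] 2.2793076010776905
```

View pics/zb.png

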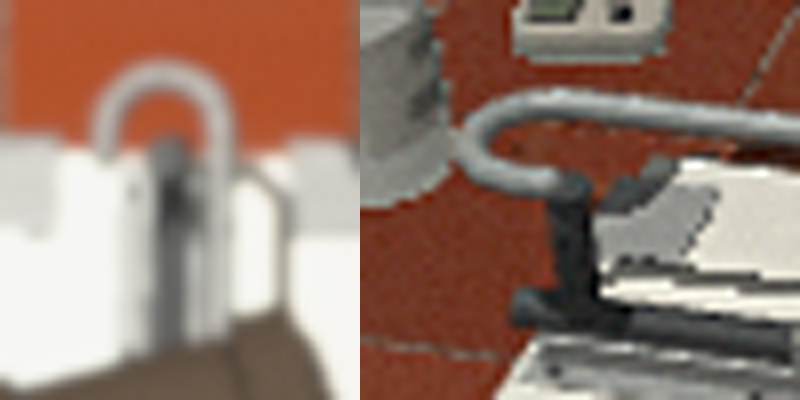

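The top zoom shows the post at (172,148), between the hook's legs (outer edges at 93 and 235). It is about 2 mm right of centre and 7 mm behind the seat. I'll shift the rod 2 mm and lower it.

>>> {"api": "jog_arm", "payload": {"commands": "0 0.008 0 0 0 0 0; 0 0 0.04 0 0 0 0; 0 0 0.04 0 0 0 0; 0 0 0.04 0 0 0 0; 0 0 0.02 0 0 0 0"}}

```text
time_s: 8.85
ee_pos: [571.6, 30.7, 116.2]
tool_rot: [180.0, 0.1, 0.2]
force: [0.3, 0.3, -1.5]
width: 21.9
finger_force: 30.0
```

>>> {"api": "jog_arm", "payload": {"commands": "0 0 0 0 0 0 0; 0 0 0 0 0 0 0"}}

```text
time_s: 9.05
ee_pos: [572.4, 30.9, 117.8]
tool_rot: [-180.0, 0.0, 0.2]
force: [1.1, 0.2, -1.6]
width: 21.6
finger_force: 30.0
```

```bash
python3 v.py c; python3 - <<'E'
import cv2,numpy as np
b=cv2.resize(cv2.imread("pics/side_c.png")[175:225,210:265],(440,400),interpolation=cv2.INTER_CUBIC)
a=cv2.resize(cv2.imread("pics/top_c.png")[120:170,268:313],(360,400),interpolation=cv2.INTER_CUBIC)
cv2.imwrite("pics/zc.png",np.hstack([a,b]))
E
```

```text
[572.4  30.9 117.8] [-180.     0.     0.2] [ 1.1  0.2 -1.6] 9.05
top bolt_post [232.9 233.1] 0.71
top bolt_post [289.8 168. ] 0.53
top bolt_post_home [287.6 159.8] 0.74
top hook_seat [287.5 139.3] 0.72
side bolt_post [235.2 196. ] 0.9
side bolt_post_home [255.1 200.2] 0.97
side hook_seat [232.9 200.4] 0.64
TRI bolt_post [584.  228.4 279.4] 211.34641125811092
TRI bolt_post_home [721.6  57.5 134.7] 12.169095116766128
TRI hook_seat [784.   58.3 126.4] 5.138661612854996
```

View pics/zc.png

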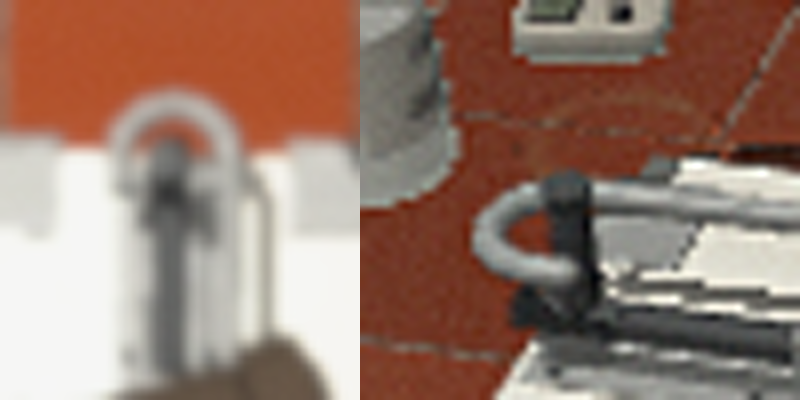

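The post now stands inside the hook, with its cap at (567,185) above the rod in the side zoom. Next I pull toward the robot.

>>> {"api": "jog_arm", "payload": {"commands": "-0.02 0 0 0 0 0 0; -0.02 0 0 0 0 0 0; -0.02 0 0 0 0 0 0; -0.02 0 0 0 0 0 0; -0.02 0 0 0 0 0 0"}}

```text
time_s: 9.95
ee_pos: [548.0, 30.8, 118.4]
tool_rot: [-180.0, -0.1, 0.2]
force: [5.2, 0.1, -2.3]
width: 21.9
finger_force: 30.0
```

>>> {"api": "jog_arm", "payload": {"commands": "-0.02 0 0 0 0 0 0; -0.02 0 0 0 0 0 0; -0.02 0 0 0 0 0 0; -0.02 0 0 0 0 0 0; -0.02 0 0 0 0 0 0"}}

```text
time_s: 10.45
ee_pos: [522.2, 30.7, 118.1]
tool_rot: [-180.0, -0.0, 0.3]
force: [5.7, 0.1, -1.0]
width: 22.0
finger_force: 30.0
```

>>> {"api": "jog_arm", "payload": {"commands": "-0.016 0 0 0 0 0 0; -0.016 0 0 0 0 0 0; -0.016 0 0 0 0 0 0; -0.012 0 0 0 0 0 0"}}

```text
time_s: 10.85
ee_pos: [507.1, 30.6, 118.0]
tool_rot: [180.0, 0.0, 0.3]
force: [5.3, 0.6, -1.2]
width: 21.9
finger_force: 30.0
```

Still sliding at about 5 N, so the stop is not reached yet.

>>> {"api": "jog_arm", "payload": {"commands": "-0.01 0 0 0 0 0 0; -0.01 0 0 0 0 0 0"}}

```text
time_s: 11.05
ee_pos: [502.3, 30.5, 118.0]
tool_rot: [180.0, -0.0, 0.2]
force: [4.0, 1.7, -2.3]
width: 21.8
finger_force: 30.0
```

>>> {"api": "jog_arm", "payload": {"commands": "-0.01 0 0 0 0 0 0; -0.01 0 0 0 0 0 0"}}

```text
time_s: 11.25
ee_pos: [501.0, 31.0, 119.1]
tool_rot: [-179.9, -0.4, 0.2]
force: [18.5, 2.7, -3.3]
width: 21.9
finger_force: 30.0
```

>>> {"api": "jog_arm", "payload": {"commands": "-0.008 0 0 0 0 0 0; 0 0 0 0 0 0 0"}}

```text
time_s: 11.45
ee_pos: [500.8, 31.1, 119.8]
tool_rot: [-179.9, -0.6, 0.2]
force: [18.0, 2.2, -3.6]
width: 21.8
finger_force: 30.0
```

```bash
python3 v.py d; python3 - <<'E'
import cv2,numpy as np
b=cv2.resize(cv2.imread("pics/side_d.png")[175:240,215:305],(554,400),interpolation=cv2.INTER_CUBIC)
cv2.imwrite("pics/zd.png",b)
E
```

```text
[500.8  31.1 119.8] [-179.9   -0.6    0.2] [18.   2.2 -3.6] 11.45
top bolt_post [224.8 170. ] 0.74
top bolt_post [286.  161.7] 0.42
top bolt_post_home [290.4 155. ] 0.86
top hook_seat [285.2 160.6] 0.74
top hook_seat [290.4 169.4] 0.29
side bolt_post [256.2 196.4] 0.65
side bolt_post [233.4 308.5] 0.55
side bolt_post_home [255.2 198.1] 0.78
side bolt_post_home [346.4 209.9] 0.24
side hook_seat [260.7 203.6] 0.92
side hook_seat [322.8 301.2] 0.23
TRI bolt_post [658.7 219.2 263.7] 3.931892228657259
TRI bolt_post_home [730.6  47.9 134.6] 0.5153815653212028
TRI hook_seat [712.8  63.4 131.3] 1.9617145280025021
```

View pics/zd.png

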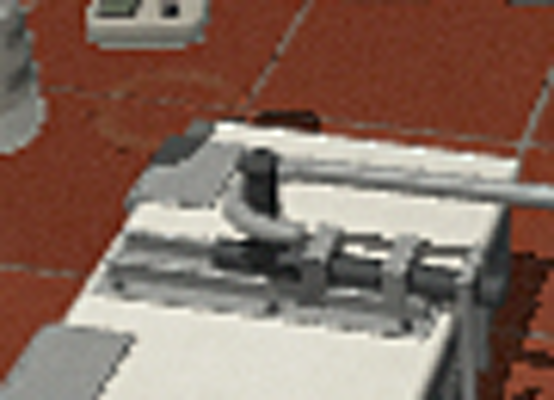

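The post is seated in the hook at (262,170), the bolt tip passes through the keeper at about (480,285), and force rose to 18 N with no motion, so the bolt is home. Now I ease forward to unload and check before lifting.

>>> {"api": "jog_arm", "payload": {"commands": "0.012 0 0 0 0 0 0; 0.012 0 0 0 0 0 0; 0.012 0 0 0 0 0 0; 0.012 0 0 0 0 0 0; 0 0 0 0 0 0 0"}}

```text
time_s: 12.35
ee_pos: [506.9, 30.3, 117.5]
tool_rot: [180.0, 0.1, 0.2]
force: [-0.3, -0.9, -1.7]
width: 21.6
finger_force: 30.0
```

```bash
python3 v.py e; python3 - <<'E'
import cv2,numpy as np
b=cv2.resize(cv2.imread("pics/side_e.png")[180:230,235:290],(440,400),interpolation=cv2.INTER_CUBIC)
a=cv2.resize(cv2.imread("pics/top_e.png")[130:180,268:313],(360,400),interpolation=cv2.INTER_CUBIC)
cv2.imwrite("pics/ze.png",np.hstack([a,b]))
E
```

```text
[506.9  30.3 117.5] [180.    0.1   0.2] [-0.3 -0.9 -1.7] 12.35
top bolt_post [289.1 160.1] 0.42
top bolt_post_home [287.2 156.5] 0.95
top hook_seat [287.1 158.8] 0.63
top hook_seat [290.7 154.2] 0.59
side bolt_post [256.3 198.8] 0.64
side bolt_post_home [256.7 201.1] 0.64
side bolt_post_home [324. 303.] 0.26
side hook_seat [260.9 206.6] 0.74
TRI bolt_post [720.2  52.8 136. ] 11.727972790413055
TRI bolt_post_home [725.1  57.4 133. ] 2.0667166205936924
TRI hook_seat [718.3  57.8 118.2] 8.255932366070116
```

View pics/ze.png

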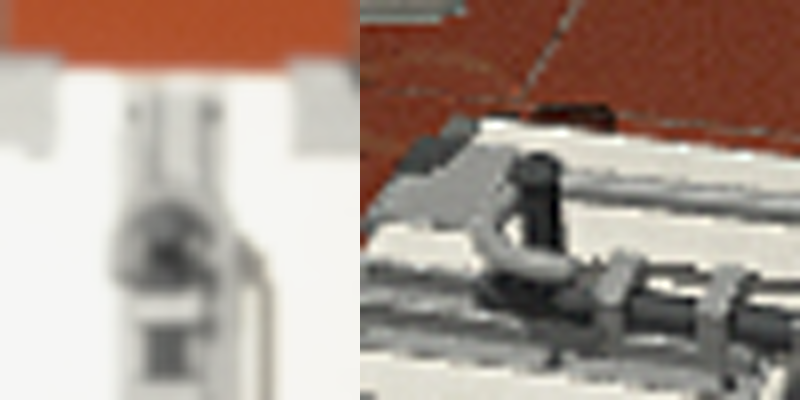

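The hook has come off the post with a visible gap, and the force is near zero. I'll go forward a little more and lift clear.

>>> {"api": "jog_arm", "payload": {"commands": "0.02 0 0 0 0 0 0; 0 0 -0.03 0 0 0 0; 0 0 -0.06 0 0 0 0; 0 0 -0.06 0 0 0 0; 0 0 -0.06 0 0 0 0"}}

```text
time_s: 13.25
ee_pos: [512.6, 30.6, 171.6]
tool_rot: [-180.0, -0.0, 0.2]
force: [0.7, 0.0, -1.6]
width: 22.1
finger_force: 30.0
```

>>> {"api": "jog_arm", "payload": {"commands": "0 0 -0.06 0 0 0 0; 0 0 -0.08 0 0 0 0; 0 0 0 0 0 0 0; 0 0 0 0 0 0 0"}}

```text
time_s: 13.65
ee_pos: [512.7, 30.5, 205.7]
tool_rot: [-180.0, -0.1, 0.2]
force: [-0.6, 0.8, -1.3]
width: 22.0
finger_force: 30.0
```

```bash
python3 v.py f; python3 - <<'E'
import cv2,numpy as np
from h import plan
b=cv2.resize(cv2.imread("pics/side_f.png")[150:250,205:325],(600,500),interpolation=cv2.INTER_CUBIC)
cv2.imwrite("pics/zf.png",b)
plan([440,-81,195],83.9,13,0)
E
```

```text
[512.7  30.5 205.7] [-180.    -0.1    0.2] [-0.6  0.8 -1.3] 13.65
top bolt_post [289.7 159.2] 0.58
top bolt_post_home [288.1 155.3] 0.89
top bolt_post_home [222.9 166.6] 0.3
top hook_seat [286.6 150.7] 0.68
top hook_seat [288.7 160.9] 0.42
side bolt_post [255.2 198.7] 0.51
side bolt_post_home [253.2 199.9] 0.8
side hook_seat [257.1 176.4] 0.96
TRI bolt_post [723.5  51.2 134.7] 12.152239979399214
TRI bolt_post_home [731.7  55.3 133.6] 3.9615039061649013
TRI hook_seat [722.1  54.6 204.4] 7.601738089124649
-0.022 0.034 0.003 0 0 -0.143 0; -0.026 0.031 0.003 0 0 -0.143 0; -0.029 0.028 0.003 0 0 -0.143 0; -0.032 0.025 0.003 0 0 -0.143 0; -0.035 0.021 0.003 0 0 -0.143 0
-0.037 0.017 0.003 0 0 -0.143 0; -0.039 0.013 0.003 0 0 -0.143 0; -0.040 0.008 0.003 0 0 -0.143 0; -0.041 0.004 0.003 0 0 -0.143 0; -0.041 -0.001 0.003 0 0 -0.143 0
-0.041 -0.005 0.003 0 0 -0.143 0; -0.040 -0.010 0.003 0 0 -0.143 0; -0.038 -0.014 0.003 0 0 -0.143 0
```

View pics/zf.png

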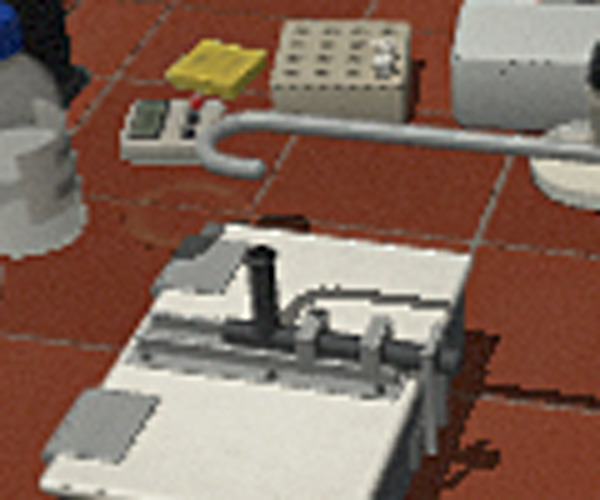

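The post stands free at (262,252), the bolt tip pokes out past the keeper at (450,355), and the rod is clear above. Now I return the rod to where it lay.

>>> {"api": "jog_arm", "payload": {"commands": "-0.022 0.034 0.003 0 0 -0.143 0; -0.026 0.031 0.003 0 0 -0.143 0; -0.029 0.028 0.003 0 0 -0.143 0; -0.032 0.025 0.003 0 0 -0.143 0; -0.035 0.021 0.003 0 0 -0.143 0"}}

```text
time_s: 14.55
ee_pos: [484.7, -12.3, 201.5]
tool_rot: [-180.0, 0.0, 32.7]
force: [-0.8, 0.6, -2.0]
width: 21.7
finger_force: 30.0
```

>>> {"api": "jog_arm", "payload": {"commands": "-0.037 0.017 0.003 0 0 -0.143 0; -0.039 0.013 0.003 0 0 -0.143 0; -0.04 0.008 0.003 0 0 -0.143 0; -0.041 0.004 0.003 0 0 -0.143 0; -0.041 -0.001 0.003 0 0 -0.143 0"}}

```text
time_s: 15.05
ee_pos: [456.8, -55.4, 197.8]
tool_rot: [-180.0, 0.0, 64.9]
force: [0.9, 0.3, -2.4]
width: 21.8
finger_force: 30.0
```

>>> {"api": "jog_arm", "payload": {"commands": "-0.041 -0.005 0.003 0 0 -0.143 0; -0.04 -0.01 0.003 0 0 -0.143 0; -0.038 -0.014 0.003 0 0 -0.143 0; 0 0 0 0 0 0 0; 0 0 0 0 0 0 0"}}

```text
time_s: 15.55
ee_pos: [440.6, -80.8, 195.7]
tool_rot: [180.0, -0.0, 83.7]
force: [-0.3, -0.1, -1.1]
width: 21.8
finger_force: 30.0
```

>>> {"api": "jog_arm", "payload": {"commands": "0 0 0.12 0 0 0 0; 0 0 0.15 0 0 0 0; 0 0 0.15 0 0 0 0; 0 0 0.12 0 0 0 0; 0 0 0.06 0 0 0 0"}}

```text
time_s: 16.05
ee_pos: [439.8, -79.9, 43.5]
tool_rot: [-179.9, -0.0, 83.8]
force: [-0.5, 0.3, -2.2]
width: 21.9
finger_force: 30.0
```

>>> {"api": "jog_arm", "payload": {"commands": "0 0 0.03 0 0 0 0; 0 0 0 0 0 0 0; 0 0 0 0 0 0 0"}}

```text
time_s: 16.35
ee_pos: [441.2, -80.6, 38.9]
tool_rot: [179.9, -0.0, 83.9]
force: [0.8, -0.7, -1.6]
width: 21.9
finger_force: 30.0
```

>>> {"api": "jog_arm", "payload": {"commands": "0 0 0.03 0 0 0 0; 0 0 0.03 0 0 0 0; 0 0 0.014 0 0 0 0; 0 0 0 0 0 0 0; 0 0 0 0 0 0 0"}}

```text
time_s: 16.85
ee_pos: [440.4, -80.8, 19.7]
tool_rot: [-180.0, 0.0, 83.9]
force: [0.4, 0.2, -1.0]
width: 21.8
finger_force: 30.0
```

>>> {"api": "jog_arm", "payload": {"commands": "0 0 0.006 0 0 0 0; 0 0 0.006 0 0 0 0; 0 0 0 0 0 0 0"}}

```text
time_s: 17.15
ee_pos: [440.5, -80.9, 16.7]
tool_rot: [180.0, 0.0, 83.9]
force: [-0.7, 0.3, -0.7]
width: 21.6
finger_force: 30.0
```

>>> {"api": "jog_arm", "payload": {"commands": "0 0 0.003 0 0 0 0; 0 0 0 0 0 0 0; 0 0 0 0 0 0 0.3; 0 0 0 0 0 0 0.5; 0 0 0 0 0 0 1"}}

```text
time_s: 17.65
ee_pos: [440.5, -80.8, 16.0]
tool_rot: [180.0, 0.0, 83.9]
force: [0.3, 0.3, -0.5]
width: 38.9
finger_force: 0.0
```

>>> {"api": "jog_arm", "payload": {"commands": "0 0 0 0 0 0 1; 0 0 0 0 0 0 1; 0 0 0 0 0 0 1; 0 0 0 0 0 0 1; 0 0 0 0 0 0 1"}}

```text
time_s: 18.15
ee_pos: [440.4, -80.8, 16.0]
tool_rot: [-180.0, 0.0, 83.9]
force: [0.2, 0.7, -0.5]
width: 79.1
finger_force: 0.0
```

>>> {"api": "jog_arm", "payload": {"commands": "0 0 -0.06 0 0 0 1; 0 0 -0.12 0 0 0 1; 0 0 -0.18 0 0 0 1; 0 0 -0.18 0 0 0 1; 0 0 -0.18 0 0 0 1"}}

```text
time_s: 18.65
ee_pos: [439.9, -80.6, 197.7]
tool_rot: [-180.0, -0.0, 83.9]
force: [0.9, -1.1, -1.1]
width: 91.8
finger_force: 0.0
```

>>> {"api": "jog_arm", "payload": {"commands": "0 0 -0.1 0 0 0 1; 0 0 0 0 0 0 1; 0 0 0 0 0 0 1; 0 0 0 0 0 0 1"}}

```text
time_s: 19.05
ee_pos: [439.6, -80.9, 219.9]
tool_rot: [-179.9, 0.0, 83.9]
force: [-0.5, -0.1, -0.3]
width: 91.6
finger_force: 0.0
```

```bash
python3 v.py g; python3 - <<'E'
import cv2
b=cv2.resize(cv2.imread("pics/side_g.png")[130:350,180:480],(780,572),interpolation=cv2.INTER_CUBIC)
cv2.imwrite("pics/zg.png",b)
E
```

```text
[439.6 -80.9 219.9] [-179.9    0.    83.9] [-0.5 -0.1 -0.3] 19.05
top bolt_post [288.6 157.8] 0.57
top bolt_post_home [290.8 155.1] 0.84
top hook_seat [264.5 254.6] 0.71
side bolt_post [256.7 197.2] 0.87
side bolt_post [231.5 311.2] 0.72
side bolt_post_home [256.8 198.8] 0.83
side bolt_post_home [371.5 218.4] 0.29
side hook_seat [362.1 272.3] 0.96
TRI bolt_post [722.3  53.3 141.7] 4.492422604274634
TRI bolt_post_home [729.1  46.5 132.2] 3.196791504071849
TRI hook_seat [438.9 133.5  15.6] 10.530913769745773
```

View pics/zg.png

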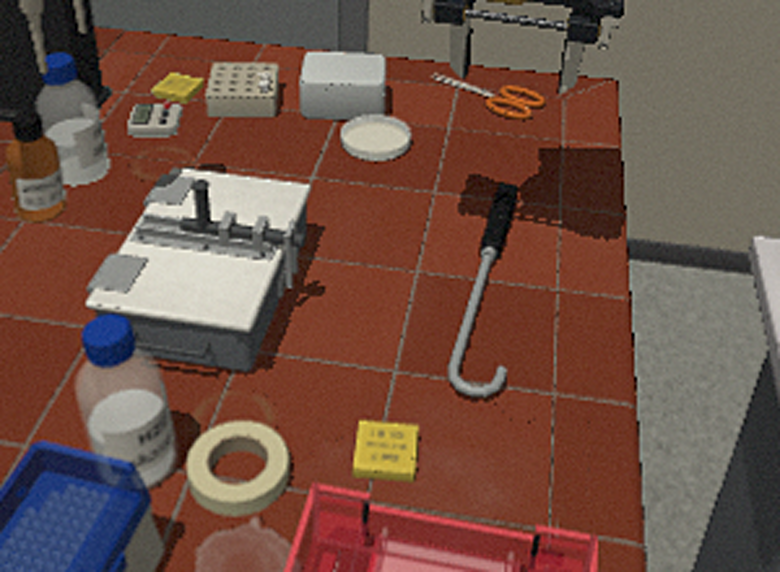

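The rod lies flat where it was, with its hook at (478,385). The post is home at (202,190), the bolt is through the keeper, and the other things look unmoved.

```bash
python3 -c "
from workcell import manip
print(manip.close_job())"
```

```text
the job is handed in; nothing more can be done
None
```

The bolt is pulled home through the keeper using only the rod; the rod is back flat on the worktop clear of the box and released, the other things look unmoved, and the job was handed in at about 19 s.

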